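# Set a tripod leg to its length mark and close its cam lever, still holding it

### The arm

A 6-joint arm with a two-finger parallel gripper is mounted at the origin on the work surface; the furniture and walls round the work are solid. World frame = base frame: x ahead of the robot, y to its left, z up, the work surface at z = 0. Lengths are in mm, angles in rad, forces in N, time in s.
With the tool pointing down it reaches from about 275 to 1000 mm from the base axis. Payload 8.4 kg.
Tool frame: the origin (TCP) lies on the centre line of the jaws, within the pads' length; the fingertips stand r.tip_reach ahead of it and the grasp point (between the pads) lies 11 mm behind it (r.tip_reach is the distance from the TCP to the fingertips, in mm); z points along the fingers, y is the line along which they close (so a half turn about z gives the same grasp; the last joint's range is limited). The gripper opens to 85 mm and grips with 20 to 120 N. Pads are 22 mm wide; open, the fingers measure 114 mm over their backs; the gripper's body (76 mm by 85 mm) begins 54 mm behind the grasp point. The pads swing forward as they close: fully open they stand 13 mm farther back than shut.
Start: joints at [1.254, 0.353, 1.633, -0, 1.155, -0.002], TCP at [193.515, 594.289, 239.281] pointing down, gripper open.
Joint ranges: [-2.63, 2.63], [-0.92, 2.1], [0.06, 2.66], [-1.3, 4.44], [0, 2.69], [-3.02, 3.02]. Speed limits (rad/s): [2.22, 2.22, 2.79, 3.14, 3.14, 3.14].

### API

Orientations are given as [roll, pitch, yaw] about the fixed x, y, z axes, in that order (R = Rz(yaw) Ry(pitch) Rx(roll)).
In Python, from rig import r gives the robot as it stands.
- The arm moves only by the tool carry_out, never from a script. Its argument "targets" is a list of rows, each an object with "dp": the shift along the tool's x, y, z in mm, a list of three; "yaw": the turn about the tool's z in degrees. A call has 1 to 12 rows; each row is the pose to reach, as a shift and turn from the pose commanded when the call began, along the tool's axes at that moment; what a row does not reach only later rows make up. A row lasts 1/8 s, in which the tool goes at most 62.5 mm and 10.7 degrees, less where a joint would pass 70% of its speed; a pose out of reach is approached as far as the arm can. A call with a gripper value outside its range is refused whole. "fingers" is the opening, from -1 (shut) to 1 (fully open), so that 0 is half open, set as the call begins (left out, the last holds). The fingers move at their own pace and stop on an object; "grip_force" is the grip in N (left out, the last holds). Time passes only in rows, so rows that repeat a pose let the fingers close. It gives the time, the measured TCP pose, the force, the opening and the grip force at its end, in the units of the state.
- r.sense(): the state, without advancing time (a new reading comes with each control period).
- r.grab_frame(name): name is "scene" or "top"; returns the picture (420x560x3 uint8, red, green, blue); there is no depth.
- r.get_calibration(name): a dict with "fx", "fy", "cx", "cy" (pixels), "dist_coeffs" ([k1, k2, p1, p2, k3] as OpenCV has them; the pictures are not rectified), "rvec" (rotation vector, rad) and "tvec" (3), from world to camera coordinates, as OpenCV has them. Camera axes: x right, y down, z forward; pixel columns grow to the right and rows downward; lengths in mm; the calibration is good to about 2 mm. A picture is of the moment at which its call begins. get_calibration takes no time and is no camera call.
- r.sign_off(): hands the job in; it is judged then, once.
The state is a dict: "clock": time; "qpos": joint angles; "qvel": joint speeds; "joint_efforts": joint torques, N m; "eef_pos": TCP position; "tcp_rot": TCP orientation; "contact_force": force on the tool from outside, world axes, zero at the start; "wrist_torque": the same for the moment, N m; "opening": opening from 0.0 (shut) to 1.0 (fully open); "grasp_force": force on a finger pad.
Only numpy, scipy, OpenCV 4.12 (cv2) and the standard library are available. Lean on these libraries where they do the work, as an engineer would, in place of code of your own. Each camera call takes 0.05 s, during which the arm holds its last target. There are 200 camera calls.

### The job

Draw the sprung tripod leg out of its tube until its white pointer is level with the green length mark, hold it there by the yellow post, and squeeze the red cam lever fully closed towards the post without letting the leg slip off the mark. Do not let go: finish still holding post and lever squeezed between the fingers, the leg at its mark and the lever shut. Leave the other things on the desk alone.

Things in the scene. Friction and masses are not known exactly. Their poses are not given: they have to be found in the camera images.
- cradle: Steel base plate, 96 x 345 x 8 mm, fixed; on it a telescopic tripod leg lies strapped, axis 45 mm above the desk. Origin on the desk under the leg's axis; own y along the leg, z up. The leg slides out of the black tube towards own -y (about the robot's right); a white scale (5 mm ticks) lies on the own -x side. Only post and lever are higher than 66 mm.
- leg (a joint): How far the aluminium leg with its black head block is drawn out of the tube, m: 0 = fully in (the start), end stop 0.120. A return spring always draws it in (2 N at 0, 25 N more per metre; 0.5 N friction): let go, it runs back at once. Only the robot keeps it out, also when the lever is shut.
- mark (a joint): Place of the green rider on the scale: the wanted length, in m of leg extension. The leg is at its mark when joint leg equals joint mark. The rider is stiff (30 N) and stays where it is.
- lever (a joint): Angle of the red cam lever on the leg's head, rad: 0 = fully closed (upright, parallel to the post, end stop), 0.4 = fully open (leaning outward, away from the post and the tube). It stays where it is left: a stiff hinge with 0.15 N m of friction (3 to 4 N at its tip, up to twice that with grippy fingers; squeeze with about 15 N).
- leg_pointer (a point): Tip of the white pointer at the side of the leg's head block, 38.5 mm above the desk, 34 mm to the cradle's own -x of the leg's axis; it moves with the leg.
- mark_tip (a point): Top of the green rider's upright fin (5 mm thick along the leg, top 38.5 mm above the desk), on the same line as the pointer: pointer and rider level with one another along the leg means that the leg is at its mark. Its own axes are those of the cradle.
- post_face (a point): Yellow upright post fixed on the leg's head, moving with it: 26 mm wide across the leg, 10 mm thick along it, 65 to 112 mm above the desk. This is the middle of its tube-side face (30 mm from the pointer along the leg), 92 mm up, over the leg's axis. A finger behind it draws the leg out; fingers may reach down to 72 mm above the desk beside post and lever.
- lever_hinge (a point): Red blade of the cam lever, 26 mm wide, 8 mm thick, tip 50 mm from the hinge. This point is on the hinge axis: 35 mm from post_face away from the tube, 62 mm above the desk; the blade stands 6 mm nearer the post than it. Over their outer faces post and lever measure 33 mm when closed, about 53 mm when open; squeezed together, the lever closes onto its stop, 15 mm short of the post.
- lever_tip (a point): Middle of the tip of the red blade. Where the rules name leg_c0 and lever_c0, they mean the yellow post and the red blade. The leg slides freely, so closing fingers push it along unless the hand follows: the finger behind the post must stay in its place while the other one comes towards it.
- mug: Bystander: striped mug, 90 mm high; origin at the centre of its underside. To be left alone.
- stapler: Bystander: stapler, 125 mm long; origin at the centre of its underside. To be left alone.
- ink_pad: Bystander: flat red and black ink pad, 59 x 86 mm; origin at the centre of its underside. To be left alone.
- note_block: Bystander: block of yellow sticky notes, 75 mm square; origin at the centre of its underside. To be left alone.
- glue_stick: Bystander: standing glue stick, 25 mm thick, 83 mm high; origin at the centre of its underside. To be left alone.
- clip_case: Bystander: round case of paper clips, 60 mm across; origin at the centre of its underside. To be left alone.

How it is judged (in metres and radians):
On the way, in this order (a step that is already met when the one before it is completed fails the run):
1. the leg is held at its mark (within 6 mm) with the lever still open (more than 0.25 rad) and a finger against the post (y of leg_pointer in the frame of mark_tip between -0.006 and 0.006 m and value of joint lever above 0.25 rad and contact force between the fingers and leg_c0 above 0.8 N), for 0.3 s.
2. the lever is closed (less than 0.06 rad) with the leg at its mark (within 5 mm) (y of leg_pointer in the frame of mark_tip between -0.005 and 0.005 m and value of joint lever below 0.06 rad), for 0.2 s.
At the end, for the whole second after the job is handed in: The pointer is within 5 mm of the mark along the leg, the lever is closed to less than 0.06 rad, and the fingers still press both the post and the lever with more than 2 N each, the leg at rest (under 10 mm/s) (all of step 2 and contact force between the fingers and leg_c0 above 2 N and contact force between the fingers and lever_c0 above 2 N and velocity of joint leg between -0.01 and 0.01 m/s); the arm keeps its last pose, push and grip.
It fails at once if the lever is closed beyond 0.2 rad while the leg is more than 10 mm off its mark (value of joint lever below 0.2 rad and not (y of leg_pointer in the frame of mark_tip between -0.01 and 0.01 m)).
It fails at once if a bystander is moved by more than 20 mm (distance of any of mug, stapler, ink_pad, note_block, glue_stick, clip_case from where it was at the start of the episode above 0.02 m).
It fails at once if the green rider is shifted by more than 3 mm along its scale (distance of mark_tip from where it was at the start of the episode above 0.003 m).
It also fails if it takes over 54 s, if anything falls off the work surface, if the arm or the gripper's body presses on something with over 40 N, if the wrist force passes 120 N, or if a joint passes its speed limit or range.

## Working session

There is one attempt and no reset: what is moved stays moved. The work goes in short steps, Python scripts to look and compute and a tool call to move; the robot and the scene stay as the last step left them, time stands still between calls to the robot, and variables do not carry over. Pictures are saved under pics/ and viewed, at most 10 in all, crops included, and the job is handed in when it is done.

Besides the shell and the picture viewer there is one more tool, called after "Call:" by a JSON object that holds its "name" and its "arguments". carry_out: Moves the arm, as the interface text tells. Its arguments: {"type":"object","properties":{"targets":{"type":"array","items":{"type":"object","properties":{"dp":{"type":"array","items":{"type":"number"}},"yaw":{"type":"number"}}}},"fingers":{"type":"number"},"grip_force":{"type":"number"}},"required":["targets"]}

```bash
ls; mkdir -p pics; cat > h.py <<'E'
import numpy as np, cv2
from rig import r
def save(n,f):
    cv2.imwrite(f'pics/{f}.png', cv2.cvtColor(n,cv2.COLOR_RGB2BGR))
def cast(name,px,z):
    c=r.get_calibration(name)
    K=np.array([[c['fx'],0,c['cx']],[0,c['fy'],c['cy']],[0,0,1.]])
    u=cv2.undistortPoints(np.array(px,float).reshape(-1,1,2),K,np.array(c['dist_coeffs'],float)).reshape(-1,2)
    R=cv2.Rodrigues(np.array(c['rvec'],float))[0]; o=-R.T@np.array(c['tvec'],float).ravel()
    d=np.c_[u,np.ones(len(u))]@R
    return o+d*((z-o[2])/d[:,2])[:,None]
def proj(name,P):
    c=r.get_calibration(name)
    K=np.array([[c['fx'],0,c['cx']],[0,c['fy'],c['cy']],[0,0,1.]])
    return cv2.projectPoints(np.array(P,float).reshape(-1,1,3),np.array(c['rvec'],float),np.array(c['tvec'],float),K,np.array(c['dist_coeffs'],float))[0].reshape(-1,2)
E
python3 - <<'E'
from h import *
for n in('scene','top'):
    save(r.grab_frame(n),n+'0')
    c=r.get_calibration(n);R=cv2.Rodrigues(np.array(c['rvec'],float))[0];print(n,-R.T@np.array(c['tvec']).ravel(),c['fx'])
print(r.sense(),r.tip_reach)
E
```

```text
pics
scene [807.38532673 421.21732804 822.30951767] 381.9161706803983
top [ 416.48801279  -89.24644959 1612.86275585] 499.3237826457404
{'clock': 0.1, 'qpos': array([ 1.25362383e+00,  3.53619166e-01,  1.63409051e+00,  2.04334228e-05,
        1.15516801e+00, -2.39417143e-03]), 'qvel': array([ 0.00124434, -0.00181206,  0.00024946,  0.00159335, -0.00039515,
        0.00042843]), 'joint_efforts': array([-1.18243061e-04, -6.06351686e+01, -3.42819250e+01, -1.80214465e-04,
        3.83634077e-03, -5.49301114e-05]), 'eef_pos': array([193.36094637, 593.88794034, 238.59842528]), 'tcp_rot': array([-3.14030768e+00, -2.17596748e-05,  2.82680606e+00]), 'contact_force': array([-1.29145412e-01, -1.75961204e-04,  4.59506696e-01]), 'wrist_torque': array([0.01322588, 0.00411536, 0.03611717]), 'grasp_force': 0.0, 'opening': 1.0022657728944406} 8.0
```

View pics/top0.png

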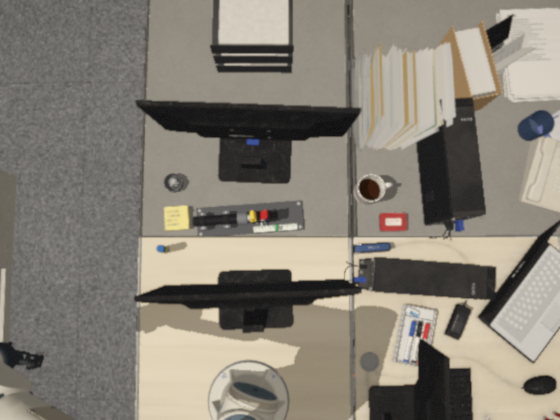

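View pics/scene0.png

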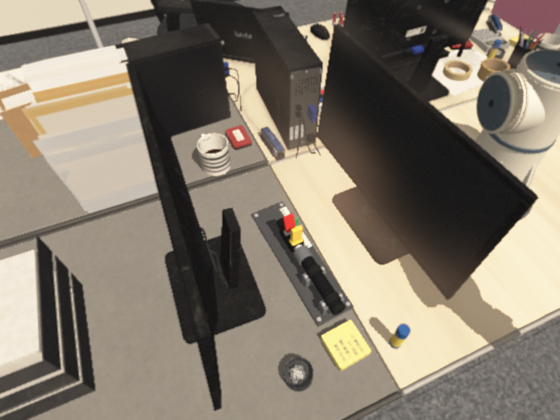

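The top view shows the cradle at about px (250,217), between two monitors (rows 120 and 292). Note block is at (177,217), mug at (371,188), glue stick at (162,249). The scene view shows post (297,233) and lever (289,221). Next I crop both.

```bash
python3 - <<'E'
from h import *
t=cv2.imread('pics/top0.png');s=cv2.imread('pics/scene0.png')
a=cv2.resize(t[195:240,185:315],None,fx=6,fy=6,interpolation=cv2.INTER_CUBIC)
b=cv2.resize(s[195:325,245:355],None,fx=4.5,fy=4.5,interpolation=cv2.INTER_CUBIC)
cv2.imwrite('pics/c1.png',a);cv2.imwrite('pics/c2.png',b)
for n,im in(('top',t),('scene',s)):
    h=cv2.cvtColor(im,cv2.COLOR_BGR2HSV)
    for k,lo,hi in(('green',(45,90,50),(85,255,255)),('yellow',(20,150,100),(34,255,255)),('red',(0,170,100),(8,255,255))):
        m=cv2.inRange(h,lo,hi); N,_,st,ce=cv2.connectedComponentsWithStats(m)
        print(n,k,[(st[i].tolist(),ce[i].round(1).tolist()) for i in range(1,N) if st[i][4]>5 and (190<ce[i][0]<350) and 190<ce[i][1]<325])
# monitor tops: near one, assume heights
for z in(0,45,200,400): print(z,cast('top',[[138,297],[360,287],[138,103],[360,110],[360,135],[140,300],[140,105]],z).round(0).tolist())
E
```

```text
top green [([275, 225, 3, 6, 10], [276.2, 227.2])]
top yellow [([250, 211, 7, 11, 59], [252.9, 216.2])]
top red [([260, 211, 8, 8, 61], [263.5, 214.6])]
scene green [([295, 218, 3, 7, 16], [296.3, 220.8])]
scene yellow [([289, 226, 14, 20, 184], [295.7, 236.0])]
scene red [([283, 214, 12, 18, 148], [288.6, 222.3])]
0 [[324.0, 355.0, 0.0], [356.0, -357.0, 0.0], [964.0, 374.0, 0.0], [942.0, -367.0, 0.0], [856.0, -365.0, 0.0], [315.0, 348.0, 0.0], [957.0, 367.0, 0.0]]
45 [[327.0, 343.0, 45.0], [358.0, -350.0, 45.0], [949.0, 361.0, 45.0], [927.0, -359.0, 45.0], [844.0, -358.0, 45.0], [317.0, 336.0, 45.0], [942.0, 354.0, 45.0]]
200 [[336.0, 300.0, 200.0], [363.0, -324.0, 200.0], [896.0, 317.0, 200.0], [877.0, -333.0, 200.0], [802.0, -331.0, 200.0], [327.0, 294.0, 200.0], [890.0, 310.0, 200.0]]
400 [[347.0, 245.0, 400.0], [371.0, -291.0, 400.0], [828.0, 259.0, 400.0], [811.0, -298.0, 400.0], [747.0, -297.0, 400.0], [340.0, 240.0, 400.0], [823.0, 254.0, 400.0]]
```

View pics/c1.png

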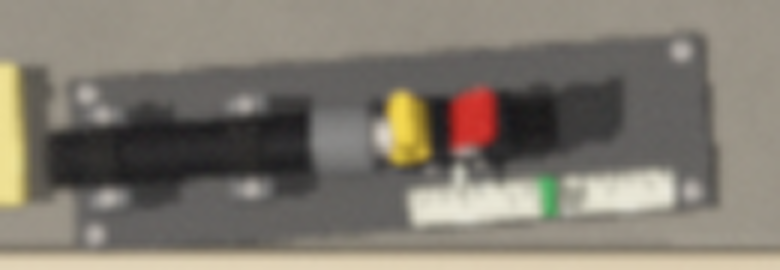

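View pics/c2.png

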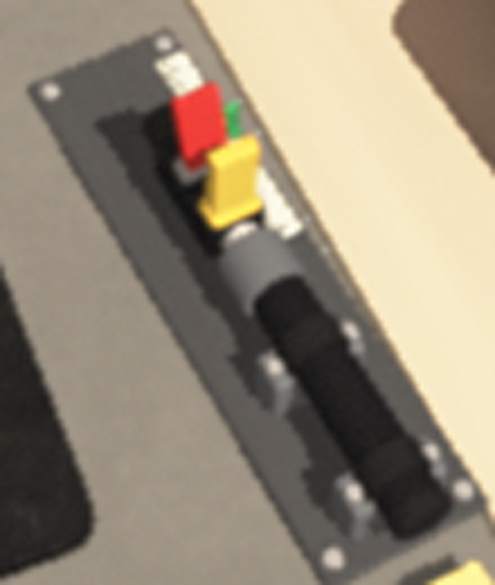

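Top crop: pointer tip is about crop (461,180), i.e. px (261.8,225). Green fin is at crop (549,196), post top at (408,128), plate bolts at (88,94), (95,235), (682,50), (692,190). Scene crop: green fin is just behind the red blade. Next I work out the geometry, including monitor heights.

```bash
python3 - <<'E'
from h import *
f=lambda p:[[185+(x-2.5)/6,195+(y-2.5)/6] for x,y in p]
b=cast('top',f([(88,94),(95,235),(682,50),(692,190)]),10)[:,:2];print('bolts',b.round(1).tolist())
d=(b[0]+b[1]-b[2]-b[3]);d/=np.linalg.norm(d);ex=np.array([d[1],-d[0]]);yaw=np.degrees(np.arctan2(-d[0],d[1]))
print('own y',d,'own x',ex,'yaw',yaw)
def show(k,p,z):
    w=cast('top',f(p),z)[:,:2]; print(k,w.round(1).tolist(),'own(x,y)',[( round(float(q@ex),1),round(float(q@d),1)) for q in w])
show('tube',[(60,158),(250,149)],50)
show('pointer',[(461,180)],38.5);show('green',[(549,180),(549,197)],38.5);show('greenbase',[(549,210)],15)
show('posttop',[(408,93),(408,162),(391,128),(428,128)],112)
show('levertip',[(482,90),(482,145),(496,110)],110)
c=b.mean(0);print('centre',c.round(1),c@ex,c@d)
# triangulation
def tri(pt,ps):
    P=[]
    for n,p in(('top',pt),('scene',ps)):
        a=cast(n,[p],0)[0];q=cast(n,[p],500)[0];P.append((a,(q-a)/np.linalg.norm(q-a)))
    (a,u),(e,v)=P;M=np.stack([u,-v],1);s=np.linalg.lstsq(M,e-a,rcond=None)[0]
    A=a+u*s[0];E=e+v*s[1];return ((A+E)/2).round(0),np.linalg.norm(A-E).round(1)
print('near L',tri((138,298),(530,197)),'near R',tri((360,287),(333,27)))
print('far ?',tri((360,110),(128,40)),tri((139,103),(213,408)),tri((360,135),(222,40)))
print('green tri',tri((276.2,227),(295.8,218)))
g=cast('scene',[(296.3,219),(296.3,220.8)],38.5)[:,:2];print(g,g@ex,g@d)
E
```

```text
bolts [[602.9, 160.9], [526.8, 156.0], [627.0, -158.9], [551.2, -164.0]]
own y [-0.075737    0.99712783] own x [0.99712783 0.075737  ] yaw 4.34357002029225
tube [[564.5, 168.8], [569.3, 69.3]] own(x,y) [(575.6, 125.6), (572.9, 26.0)]
pointer [[554.1, -40.9]] own(x,y) [(549.4, -82.7)]
green [[554.1, -87.3], [545.1, -87.3]] own(x,y) [(545.9, -129.0), (536.9, -128.3)]
greenbase [[540.0, -87.2]] own(x,y) [(531.9, -127.9)]
posttop [[591.6, -16.3], [556.7, -16.4], [573.9, -7.8], [573.9, -26.4]] own(x,y) [(588.7, -61.0), (553.9, -58.6), (571.6, -51.2), (570.3, -69.8)]
levertip [[593.4, -53.5], [565.5, -53.6], [583.3, -60.6]] own(x,y) [(587.7, -98.3), (559.8, -96.3), (577.0, -104.6)]
centre [577.   -1.5] 575.2180669136036 -45.21830756713339
near L (array([345., 245., 399.]), np.float64(0.1)) near R (array([ 371., -291.,  401.]), np.float64(1.3))
far ? (array([ 793., -288.,  464.]), np.float64(5.0)) (array([857., 293., 287.]), np.float64(20.9)) (array([ 680., -263.,  469.]), np.float64(100.9))
green tri (array([546., -87.,  42.]), np.float64(0.7))
[[544.47966092 -86.27281371]
 [546.85911061 -81.17601813]] [536.38177738 539.14040891] [-127.2622821  -122.36033779]
```

```bash
cat >> h.py <<'E'
from scipy.spatial.transform import Rotation as Ro
def todp(W,p=None,e=None):
    s=r.sense();p=s['eef_pos'] if p is None else p;e=s['tcp_rot'] if e is None else e
    return (np.array(W,float)-p)@Ro.from_euler('xyz',e).as_matrix()
E
python3 - <<'E'
from h import *
W=[(193,594,350),(330,530,380),(470,420,400),(540,310,400),(580,200,400),(590,100,400),(580,-30,400)]
print(todp(W,).round(0).tolist())
E
```

```text
[[0.0, -0.0, -111.0], [-150.0, -19.0, -141.0], [-317.0, -80.0, -161.0], [-417.0, -163.0, -161.0], [-490.0, -255.0, -161.0], [-530.0, -347.0, -161.0], [-561.0, -474.0, -161.0]]
```

Call:
{"name": "carry_out", "arguments": {"targets": [{"dp": [0,0,-50],"yaw": 0},{"dp": [0,0,-100],"yaw": 0},{"dp": [-40,-5,-125],"yaw": -4},{"dp": [-80,-10,-140],"yaw": -8},{"dp": [-120,-15,-150],"yaw": -12},{"dp": [-160,-22,-155],"yaw": -16},{"dp": [-205,-38,-160],"yaw": -20},{"dp": [-250,-55,-160],"yaw": -22.3},{"dp": [-290,-70,-160],"yaw": -22.3},{"dp": [-317,-80,-160],"yaw": -22.3},{"dp": [-317,-80,-160],"yaw": -22.3}], "fingers": 1, "grip_force": 25}}

```text
clock: 1.48
eef_pos: [471.4, 418.6, 398.7]
tcp_rot: [-3.141, -0.001, -3.07]
contact_force: [-0.7, -0.8, 0.1]
opening: 1.004
grasp_force: 0.0
```

```bash
python3 - <<'E'
from h import *
W=[(540,310,400),(580,200,400),(590,100,400),(575,-40,400),(575,-40,300)]
print(todp(W).round(0).tolist(),r.sense()['qpos'].round(4).tolist())
E
```

```text
[[-61.0, -113.0, -1.0], [-93.0, -226.0, -1.0], [-95.0, -326.0, -1.0], [-70.0, -465.0, -1.0], [-70.0, -465.0, 99.0]] [0.7239, 0.2586, 1.4167, -0.0003, 1.4671, -0.9186]
```

Call:
{"name": "carry_out", "arguments": {"targets": [{"dp": [-25,-45,0],"yaw": 0},{"dp": [-50,-90,0],"yaw": 0},{"dp": [-70,-135,0],"yaw": 0},{"dp": [-80,-180,0],"yaw": 0},{"dp": [-92,-225,0],"yaw": 0},{"dp": [-95,-275,0],"yaw": 0},{"dp": [-95,-325,0],"yaw": 0},{"dp": [-90,-375,0],"yaw": 0},{"dp": [-80,-425,0],"yaw": 0},{"dp": [-70,-465,0],"yaw": 0},{"dp": [-70,-465,0],"yaw": 0}]}}

```text
clock: 2.85
eef_pos: [573.9, -39.8, 399.2]
tcp_rot: [-3.141, -0.0, -3.07]
contact_force: [0.8, 0.8, -0.5]
opening: 1.003
grasp_force: 0.0
```

```bash
python3 - <<'E'
from h import *
from scipy.optimize import fsolve
s=r.sense();q=s['qpos']
D=[([1.25362,.353619,1.63409,0,1.155168],[193.36,593.888,238.6]),([.7239,.2586,1.4167,0,1.4671],[471.4,418.6,398.7]),(q,s['eef_pos'])]
A=[];b=[]
for q_,p in D:
    A+= [[np.sin(q_[1]),np.sin(q_[1]+q_[2]),1,0],[np.cos(q_[1]),np.cos(q_[1]+q_[2]),0,1]];b+=[np.hypot(p[0],p[1]),p[2]]
A=np.array(A);x,res,_,_=np.linalg.lstsq(A,np.array(b),rcond=None);print(x,A@x-b,q)
L1,L2,a,c=x
for R_,z in((580,88),(590,88)):
    t=fsolve(lambda t:[a+L1*np.sin(t[0])+L2*np.sin(t[1])-R_,c+L1*np.cos(t[0])+L2*np.cos(t[1])-z],[.35,2.1]);print(t,'elbow r',a+L1*np.sin(t[0]),'forearm z above wrist at r360',-L2*np.cos(t[1])*(R_-360)/(L2*np.sin(t[1])))
d=np.array([-0.0757,.9971]);ex=np.array([.9971,.0757])
w=574*ex-79*d;print(w);print(todp([[*w,250],[*w,150],[*w,90]]).round(1))
save(r.grab_frame('scene'),'s2')
E
```

```text
[477.53308944 494.54267439  10.15671374  -9.94466994] [ 3.13328124 -0.81851423 -6.3118709   1.42243163  3.17858967 -0.6039174 ] [-7.18031946e-02  1.63589393e-01  1.53415232e+00 -2.05266408e-04
  1.44422845e+00 -1.71447469e+00]
[0.44295007 2.3109007 ] elbow r 214.8305905662066 forearm z above wrist at r360 200.9218074988979
[0.45912788 2.30171736] elbow r 221.78336856356208 forearm z above wrist at r360 206.21284205854226
[578.3157 -35.3191]
[[ -4.8   4.2 149.2]
 [ -4.8   4.2 249.2]
 [ -4.8   4.2 309.2]]
```

View pics/s2.png

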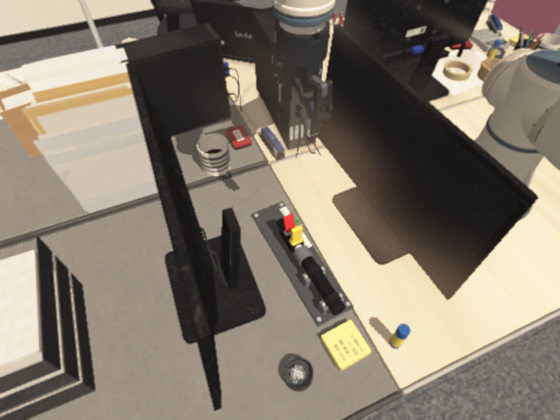

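The hand hangs at about px (305,80) above the cradle, and the wrist body is near (302,8). Before descending I check the wrist height against the near monitor's top.

```bash
python3 - <<'E'
from h import *
for z in(400,450,500,550,600,650): print(z,proj('scene',[[574,-40,z]]).round(0),proj('scene',[[0,0,z-300]]).round(0))
E
```

```text
400 [[298. 120.]] [[499. 162.]]
450 [[300.  95.]] [[508. 148.]]
500 [[301.  66.]] [[518. 133.]]
550 [[302.  34.]] [[529. 116.]]
600 [[304.  -4.]] [[541.  98.]]
650 [[306. -49.]] [[554.  78.]]
```

Call:
{"name": "carry_out", "arguments": {"targets": [{"dp": [-5,4,40],"yaw": 0},{"dp": [-5,4,80],"yaw": 0},{"dp": [-5,4,120],"yaw": 0},{"dp": [-5,4,160],"yaw": 0},{"dp": [-5,4,200],"yaw": 0},{"dp": [-5,4,230],"yaw": 0},{"dp": [-5,4,230],"yaw": 0}]}}

```text
clock: 3.78
eef_pos: [577.7, -32.3, 167.1]
tcp_rot: [3.14, -0.005, -3.066]
contact_force: [0.5, 0.2, -0.8]
opening: 1.005
grasp_force: 0.0
```

```bash
python3 - <<'E'
from h import *
a=r.grab_frame('scene');save(a,'s3');t=r.grab_frame('top')
u=np.hstack([cv2.resize(a[60:300,200:400],(400,480)),cv2.resize(t[170:290,200:300],(400,480))]);save(u,'m3')
w=[578.3,-35.3]
print(todp([[*w,120],[*w,90]]).round(1),r.sense()['contact_force'])
E
```

```text
[[ 1.7 -2.2 50. ]
 [ 1.7 -2.2 80. ]] [ 0.65981976 -0.35283004 -0.11586848]
```

View pics/m3.png

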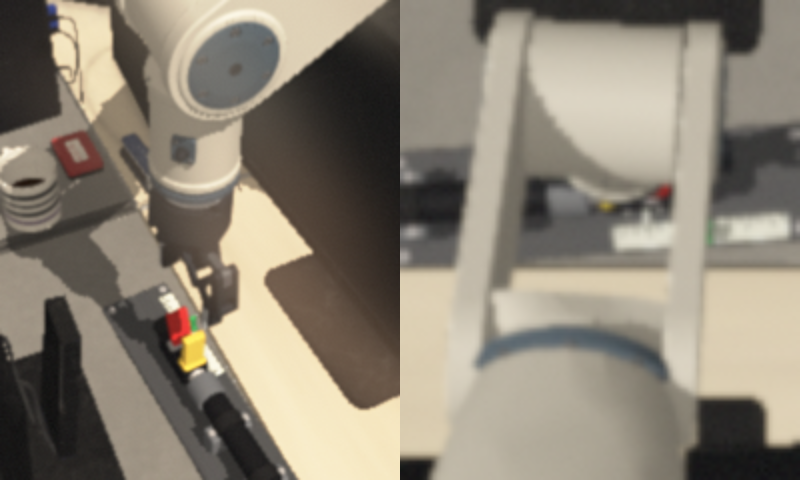

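The left half shows the hand above post and lever with the forearm well above the monitor. The right half (top camera) shows post and lever between the fingers. I descend.

Call:
{"name": "carry_out", "arguments": {"targets": [{"dp": [1,-1,20],"yaw": 0},{"dp": [1,-1,40],"yaw": 0},{"dp": [1,-1,55],"yaw": 0},{"dp": [1,-1,68],"yaw": 0},{"dp": [1,-1,78],"yaw": 0},{"dp": [1,-1,78],"yaw": 0},{"dp": [1,-1,78],"yaw": 0}]}}

```text
clock: 4.75
eef_pos: [578.6, -35.2, 91.6]
tcp_rot: [-3.142, 0.001, -3.067]
contact_force: [0.6, 0.2, -1.0]
opening: 1.0
grasp_force: 0.0
```

```bash
python3 - <<'E'
from h import *
a=r.grab_frame('scene');t=r.grab_frame('top');save(a,'s4')
u=np.hstack([cv2.resize(a[160:280,240:340],(400,480)),cv2.resize(t[170:290,200:300],(400,480))]);save(u,'m4')
s=r.sense();print(s['eef_pos'],s['contact_force'])
E
```

```text
[578.70512481 -35.18499358  91.77619479] [ 0.3476825  -0.69767771  0.37636419]
```

View pics/m4.png

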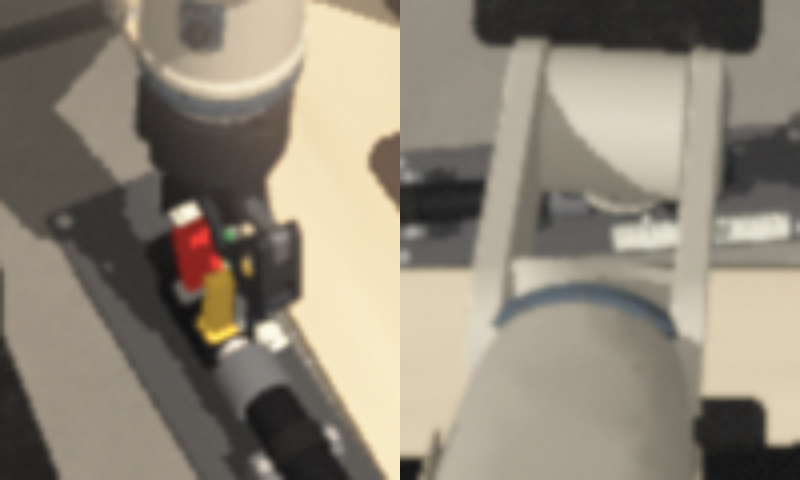

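```bash
python3 - <<'E'
from h import *
d=np.array([-0.0757,.9971]);ex=np.array([.9971,.0757])
def W(x,y,z): return [*(x*ex+y*d),z]
f=lambda P:((proj('scene',P)-[240,160])*4).round(0).tolist()
print('postface base/top',f([W(574,-53,66),W(574,-53,112)]))
print('lever base/top',f([W(574,-90,66),W(574,-103,112)]))
print('fingerA tip,+60',f([W(574,-36,90),W(574,-36,150),W(563,-36,90),W(585,-36,90)]))
print('fingerB',f([W(574,-121,90),W(574,-121,150)]))
print('A if along x',f([W(531,-79,90),W(531,-79,150)]), f([W(617,-79,90)]))
print(r.sense()['qpos'])
E
```

```text
postface base/top [[233.0, 323.0], [236.0, 279.0]]
lever base/top [[202.0, 277.0], [193.0, 216.0]]
fingerA tip,+60 [[249.0, 323.0], [254.0, 262.0], [266.0, 315.0], [232.0, 330.0]]
fingerB [[178.0, 217.0], [179.0, 153.0]]
A if along x [[276.0, 240.0], [282.0, 177.0]] [[147.0, 296.0]]
[-6.33104289e-02  4.62232258e-01  1.84704860e+00 -3.65378902e-06
  8.31475730e-01 -1.70851707e+00]
```

```bash
python3 - <<'E'
from h import *
a=cv2.imread('pics/s4.png')
u=cv2.resize(a[190:255,265:330],None,fx=9,fy=9,interpolation=cv2.INTER_CUBIC)
u=np.clip(u.astype(float)*1.6,0,255).astype(np.uint8)
d=np.array([-0.0757,.9971]);ex=np.array([.9971,.0757])
def W(x,y,z): return [*(x*ex+y*d),z]
for x in(563,585):
  for y in(-36,-22):
    p=(proj('scene',[W(x,y,93),W(x,y,140)])-[265,190])*9+4
    cv2.line(u,tuple(int(v) for v in p[0]),tuple(int(v) for v in p[1]),(255,0,255),1)
cv2.imwrite('pics/c5.png',u)
E
```

```text
(no output)
```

View pics/c5.png

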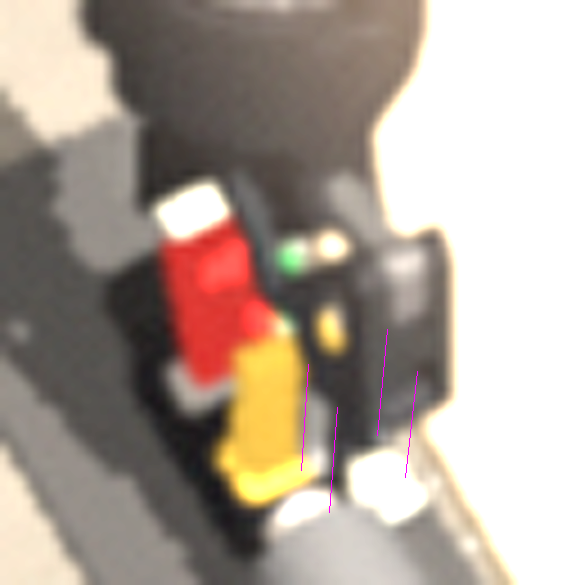

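```bash
python3 - <<'E'
from h import *
s=r.sense();p=s['eef_pos'];print(p,s['tcp_rot'])
for n,o,k in(('scene',[265,190],9),('scene',[240,160],4),('top',[200,170],4)):
    print(n,k,[(z,((proj(n,[[p[0],p[1],z]])[0]-o)*k).round(0).tolist()) for z in(90,140,190,240,290)])
E
```

```text
[578.70512481 -35.18499358  91.77619479] [-3.14147520e+00  8.27781187e-04 -3.06717983e+00]
scene 9 [(90, [251.0, 333.0]), (140, [256.0, 217.0]), (190, [261.0, 91.0]), (240, [267.0, -49.0]), (290, [273.0, -204.0])]
scene 4 [(90, [212.0, 268.0]), (140, [214.0, 217.0]), (190, [216.0, 160.0]), (240, [219.0, 98.0]), (290, [221.0, 30.0])]
top 4 [(90, [236.0, 180.0]), (140, [234.0, 173.0]), (190, [231.0, 166.0]), (240, [229.0, 157.0]), (290, [226.0, 149.0])]
```

```bash
python3 - <<'E'
from h import *
d=np.array([-0.0757,.9971]);ex=np.array([.9971,.0757])
out=[]
for f,p,o,w,k in(('s2',(573.9,-39.8,399.2),(265,60),65,6),('s3',(579,-33.1,169.8),(270,165),65,6)):
    u=cv2.resize(cv2.imread(f'pics/{f}.png')[o[1]:o[1]+w+25,o[0]:o[0]+w],None,fx=k,fy=k,interpolation=cv2.INTER_CUBIC)
    u=np.clip(u.astype(float)*2,0,255).astype(np.uint8)
    c=np.array(p[:2])
    def pt(x,y,z): q=(proj('scene',[[*(c+x*ex+y*d),p[2]+z]])[0]-o)*k+k/2; return tuple(int(v) for v in q)
    for y0,y1,col in((42.5,57,(255,0,255)),(-42.5,-57,(0,255,255))):
        for z in(5,50):
            cv2.polylines(u,[np.array([pt(-11,y0,z),pt(11,y0,z),pt(11,y1,z),pt(-11,y1,z)],np.int32)],True,col,1)
    cv2.line(u,pt(0,0,0),pt(0,0,100),(0,255,0),1)
    out.append(u)
cv2.imwrite('pics/c6.png',np.hstack(out));print(np.hstack(out).shape)
E
```

```text
(540, 780, 3)
```

View pics/c6.png

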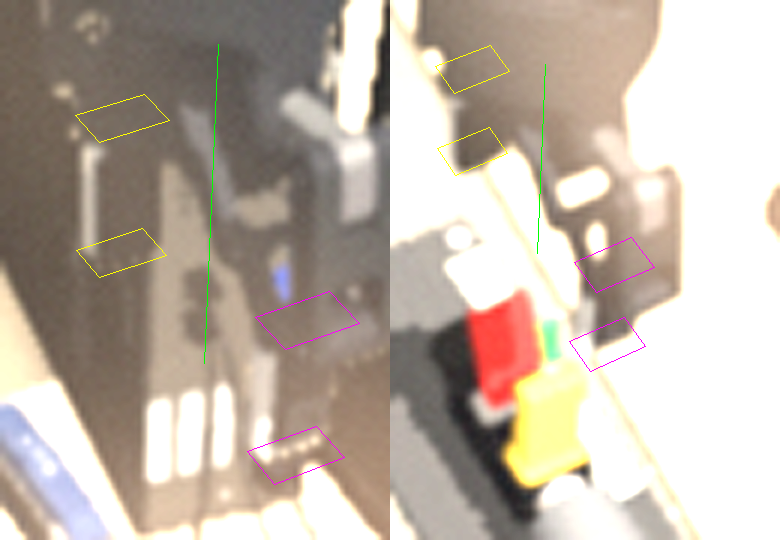

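The grey pads match the predicted positions (the black plate is only the outer knuckle), so the hand is where it should be. I pre-close the fingers to about 66 mm and lower slightly.

Call:
{"name": "carry_out", "arguments": {"targets": [{"dp": [0,0,2],"yaw": 0},{"dp": [0,0,3],"yaw": 0},{"dp": [0,0,3],"yaw": 0},{"dp": [0,0,3],"yaw": 0},{"dp": [0,0,3],"yaw": 0},{"dp": [0,0,3],"yaw": 0}], "fingers": 0.55, "grip_force": 25}}

```text
clock: 5.6
eef_pos: [578.3, -35.2, 88.3]
tcp_rot: [-3.142, 0.0, -3.067]
contact_force: [-0.3, -0.0, -0.5]
opening: 0.775
grasp_force: 0.0
```

Call:
{"name": "carry_out", "arguments": {"targets": [{"dp": [0,-2,0],"yaw": 0},{"dp": [0,-4,0],"yaw": 0},{"dp": [0,-4,0],"yaw": 0}]}}

```text
clock: 5.98
eef_pos: [578.6, -39.3, 88.3]
tcp_rot: [-3.142, 0.0, -3.067]
contact_force: [-0.3, 0.1, 0.1]
opening: 0.774
grasp_force: 0.0
```

Call:
{"name": "carry_out", "arguments": {"targets": [{"dp": [0,-1,0],"yaw": 0},{"dp": [0,-2,0],"yaw": 0},{"dp": [0,-2,0],"yaw": 0}]}}

```text
clock: 6.35
eef_pos: [578.8, -41.2, 88.3]
tcp_rot: [3.142, -0.0, -3.067]
contact_force: [0.8, -0.6, 0.3]
opening: 0.779
grasp_force: 0.0
```

Call:
{"name": "carry_out", "arguments": {"targets": [{"dp": [0,-1,0],"yaw": 0},{"dp": [0,-2,0],"yaw": 0},{"dp": [0,-2,0],"yaw": 0}]}}

```text
clock: 6.72
eef_pos: [578.9, -43.2, 88.3]
tcp_rot: [-3.142, -0.0, -3.067]
contact_force: [-0.3, 0.4, 0.6]
opening: 0.777
grasp_force: 0.0
```

Call:
{"name": "carry_out", "arguments": {"targets": [{"dp": [0,-1,0],"yaw": 0},{"dp": [0,-2,0],"yaw": 0},{"dp": [0,-2,0],"yaw": 0}]}}

```text
clock: 7.1
eef_pos: [579.1, -45.1, 88.3]
tcp_rot: [3.141, -0.0, -3.067]
contact_force: [1.4, 3.4, -0.5]
opening: 0.78
grasp_force: 1.2
```

Call:
{"name": "carry_out", "arguments": {"targets": [{"dp": [0,-1,0],"yaw": 0},{"dp": [0,-2,0],"yaw": 0},{"dp": [0,-2,0],"yaw": 0}]}}

```text
clock: 7.48
eef_pos: [579.2, -47.3, 88.3]
tcp_rot: [-3.141, 0.0, -3.067]
contact_force: [-0.2, 2.1, 0.0]
opening: 0.774
grasp_force: 0.9
```

Contact was at TCP y ≈ -44. I draw the leg out with the lever still open.

Call:
{"name": "carry_out", "arguments": {"targets": [{"dp": [0,-4,0],"yaw": 0},{"dp": [0,-9,0],"yaw": 0},{"dp": [0,-14,0],"yaw": 0},{"dp": [0,-19,0],"yaw": 0},{"dp": [0,-24,0],"yaw": 0},{"dp": [0,-29,0],"yaw": 0},{"dp": [0,-33,0],"yaw": 0},{"dp": [0,-36,0],"yaw": 0},{"dp": [0,-38,0],"yaw": 0},{"dp": [0,-38,0],"yaw": 0}]}}

```text
clock: 8.72
eef_pos: [582.0, -85.2, 88.3]
tcp_rot: [-3.141, -0.0, -3.067]
contact_force: [0.1, 3.4, 0.7]
opening: 0.776
grasp_force: 1.3
```

```bash
python3 - <<'E'
from h import *
a=r.grab_frame('scene');save(a,'s7');t=r.grab_frame('top');save(t,'t7')
d=np.array([-0.0757,.9971]);ex=np.array([.9971,.0757])
for f in('scene0','s4','s7'):
    h=cv2.cvtColor(cv2.imread(f'pics/{f}.png'),cv2.COLOR_BGR2HSV)
    for k,lo,hi in(('green',(45,90,50),(85,255,255)),('yellow',(18,150,90),(34,255,255)),('red',(0,170,90),(8,255,255))):
        m=cv2.inRange(h,lo,hi);m[:195]=0;m[260:]=0;m[:,:262]=0;m[:,315:]=0
        y,x=np.nonzero(m)
        if len(x): print(f,k,len(x),x.min(),x.max(),y.min(),y.max(),x.mean().round(1),y.mean().round(1))
print(r.sense()['eef_pos'],r.sense()['contact_force'])
u=np.hstack([cv2.resize(a[170:250,255:325],None,fx=6,fy=6,interpolation=cv2.INTER_CUBIC),cv2.resize(t[200:240,245:305],None,fx=6,fy=12,interpolation=cv2.INTER_CUBIC)])
save(np.clip(u*1.4,0,255).astype(np.uint8),'m7');print(u.shape)
E
```

```text
scene0 green 16 295 297 218 224 296.3 220.8
scene0 yellow 188 289 302 226 245 295.6 235.9
scene0 red 150 283 294 214 231 288.6 222.3
s4 green 4 296 297 218 219 296.5 218.5
s4 yellow 130 289 302 227 245 294.1 236.7
s4 red 132 283 294 215 231 288.4 222.8
s7 green 22 294 297 220 226 295.5 222.7
s7 yellow 107 281 293 215 232 286.0 226.0
s7 red 110 275 285 203 218 279.2 210.3
[581.9966229  -85.04262301  88.27588991] [-0.31469605  1.81800929 -0.07919551]
(480, 780, 3)
```

```bash
python3 - <<'E'
from h import *
d=np.array([-0.0757,.9971]);ex=np.array([.9971,.0757])
def W(x,y,z): return [*(x*ex+y*d),z]
for z,y in((90,-98),(70,-90)):
    b=proj('scene',[W(574,y,z)])[0]
    print(z,[(e,(proj('scene',[W(574,y-e,z)])[0]-b).round(1).tolist()) for e in(38,40,42,44,46)])
print('fin top, pointer at -82.7-e', proj('scene',[W(540,-128.5,38.5)]).round(1),[(e,proj('scene',[W(540,-82.7-e,38.5)]).round(1).tolist()) for e in(36,40,44)])
# top image row profile near pointer/green for the start and now
for f in('top0','t7'):
    t=cv2.imread(f'pics/{f}.png')
    for v in(223,224,225,226): print(f,v,[tuple(int(q) for q in t[v,u][::-1]) for u in range(258,284,1)] if f=='t7' else t[v,258:284].sum(1).tolist())
E
```

```text
90 [(38, [-7.6, -11.3]), (40, [-7.9, -11.9]), (42, [-8.3, -12.4]), (44, [-8.7, -13.0]), (46, [-9.1, -13.6])]
70 [(38, [-7.5, -11.3]), (40, [-7.9, -11.9]), (42, [-8.3, -12.5]), (44, [-8.7, -13.1]), (46, [-9.0, -13.6])]
fin top, pointer at -82.7-e [[294.8 219.2]] [(36, [[296.7, 222.0]]), (40, [[295.9, 220.8]]), (44, [[295.2, 219.7]])]
top0 223 [267, 270, 396, 522, 426, 303, 305, 301, 276, 233, 216, 264, 297, 298, 306, 307, 306, 296, 291, 289, 299, 316, 335, 330, 332, 347]
top0 224 [299, 308, 433, 558, 458, 338, 314, 321, 333, 299, 273, 329, 357, 374, 384, 381, 360, 334, 310, 303, 347, 427, 471, 449, 450, 489]
top0 225 [365, 389, 480, 567, 492, 441, 417, 456, 486, 447, 410, 477, 512, 521, 514, 498, 462, 393, 347, 342, 405, 513, 567, 544, 549, 610]
top0 226 [496, 515, 558, 569, 536, 563, 552, 586, 623, 600, 567, 598, 621, 628, 596, 570, 530, 431, 353, 345, 394, 460, 503, 495, 532, 636]
t7 223 [(95, 94, 92), (95, 92, 91), (94, 94, 92), (94, 92, 90), (96, 94, 92), (94, 93, 89), (93, 92, 89), (90, 89, 87), (91, 90, 87), (90, 90, 86), (93, 92, 89), (97, 96, 92), (97, 96, 92), (98, 95, 92), (
[... 810 characters left out ...]
, (168, 165, 152), (173, 171, 157), (177, 174, 160), (174, 172, 158), (174, 173, 158), (171, 179, 157), (141, 173, 135), (98, 161, 107), (96, 141, 99), (132, 140, 122), (160, 159, 145), (155, 153, 140), (147, 146, 132), (176, 174, 159), (205, 203, 187)]
t7 226 [(167, 165, 151), (173, 171, 157), (181, 179, 165), (175, 173, 159), (180, 178, 164), (193, 190, 175), (185, 184, 171), (196, 195, 182), (211, 209, 194), (206, 203, 188), (203, 200, 185), (208, 206, 189), (212, 209, 193), (212, 210, 194), (202, 200, 184), (193, 194, 176), (181, 193, 167), (138, 181, 135), (90, 166, 104), (94, 147, 99), (126, 137, 116), (150, 149, 135), (155, 153, 139), (154, 153, 139), (178, 176, 160), (214, 212, 194)]
```

The top camera now sees pointer (px 274.2, row 223) and green fin (276.1, row 225), so about 5.8 mm remain.

Call:
{"name": "carry_out", "arguments": {"targets": [{"dp": [0,-2,0],"yaw": 0},{"dp": [0,-4,0],"yaw": 0},{"dp": [0,-5.5,0],"yaw": 0},{"dp": [0,-5.5,0],"yaw": 0},{"dp": [0,-5.5,0],"yaw": 0},{"dp": [0,-5.5,0],"yaw": 0},{"dp": [0,-5.5,0],"yaw": 0}]}}

```text
clock: 9.7
eef_pos: [582.4, -90.5, 88.3]
tcp_rot: [-3.142, -0.0, -3.067]
contact_force: [-0.6, 2.1, 1.3]
opening: 0.776
grasp_force: 1.3
```

```bash
cat >> h.py <<'E'
def look(n):
    a=r.grab_frame('scene');t=r.grab_frame('top');save(t,'t'+n);save(a,'s'+n)
    g=t.astype(float);U=np.arange(270,284)
    for v in(221,222,223,224): 
        b=g[v,270:284].sum(1);print(v,b.astype(int).tolist())
    for v in(224,225,226,227):
        w=np.clip(g[v,270:284,1]-g[v,270:284,0]-3,0,None);print('green',v,(w@U/max(w.sum(),1)).round(2),w.sum())
    h=cv2.cvtColor(a,cv2.COLOR_RGB2HSV)
    for k,lo,hi in(('yellow',(18,150,90),(34,255,255)),('red',(0,170,90),(8,255,255))):
        m=cv2.inRange(h,lo,hi);m[:190]=0;m[260:]=0;m[:,:262]=0;m[:,315:]=0
        y,x=np.nonzero(m)
        if len(x): print(k,len(x),x.min(),x.max(),y.min(),y.max(),x.mean().round(1),y.mean().round(1))
    s=r.sense();print(s['eef_pos'].round(1),s['contact_force'].round(1),s['grasp_force'],s['opening'],s['clock'])
E
python3 -c "
from h import *
look('8')"
```

```text
221 [266, 355, 389, 395, 414, 448, 465, 461, 437, 387, 333, 305, 290, 245]
222 [256, 302, 290, 283, 295, 340, 395, 359, 318, 279, 245, 230, 202, 202]
223 [286, 295, 296, 287, 285, 364, 463, 373, 291, 298, 315, 293, 249, 244]
224 [352, 366, 373, 376, 355, 433, 535, 435, 353, 419, 460, 421, 350, 371]
green 224 274.95 37.0
green 225 275.28 101.0
green 226 275.65 153.0
green 227 275.9 186.0
yellow 106 279 293 213 231 285.1 224.4
red 100 274 283 202 217 278.2 209.1
[582.4 -90.5  88.3] [-1.2  2.5  1.1] 1.3418078050017357 0.7730333148076317 9.8
```

Pointer (276.0, plus about 0.1 for tilt) is level with the green fin (276.1), and the lever is open. I now close stepwise with the hand following.

Call:
{"name": "carry_out", "arguments": {"targets": [{"dp": [0,2,0],"yaw": 0},{"dp": [0,2,0],"yaw": 0}], "fingers": 0.455, "grip_force": 25}}

```text
clock: 10.05
eef_pos: [582.4, -88.3, 88.4]
tcp_rot: [3.141, 0.0, -3.067]
contact_force: [-1.5, 2.7, 3.0]
opening: 0.728
grasp_force: 1.8
```

Call:
{"name": "carry_out", "arguments": {"targets": [{"dp": [0,2,0],"yaw": 0},{"dp": [0,2,0],"yaw": 0},{"dp": [0,2,0],"yaw": 0}], "fingers": 0.36}}

```text
clock: 10.42
eef_pos: [582.3, -86.4, 88.4]
tcp_rot: [3.142, 0.0, -3.067]
contact_force: [0.5, 3.1, 2.1]
opening: 0.682
grasp_force: 1.8
```

```bash
python3 -c "
from h import *
look('9')"
```

```text
221 [352, 377, 414, 449, 456, 452, 452, 433, 376, 326, 298, 261, 208, 181]
222 [256, 261, 292, 318, 326, 351, 389, 341, 281, 251, 244, 246, 206, 208]
223 [280, 277, 286, 279, 277, 355, 460, 376, 293, 299, 316, 301, 253, 251]
224 [353, 364, 378, 372, 356, 430, 534, 436, 352, 416, 460, 422, 357, 369]
green 224 274.89 36.0
green 225 275.25 100.0
green 226 275.68 154.0
green 227 275.9 185.0
yellow 100 279 293 214 230 285.1 224.5
red 105 274 283 201 217 278.0 208.8
[582.3 -86.5  88.4] [0.  3.7 2.4] 1.8430669605731964 0.6767736440524585 10.525
```

The pointer has not moved (276.05). I continue.

Call:
{"name": "carry_out", "arguments": {"targets": [{"dp": [0,2,0],"yaw": 0},{"dp": [0,2,0],"yaw": 0},{"dp": [0,2,0],"yaw": 0}], "fingers": 0.265}}

```text
clock: 10.9
eef_pos: [582.1, -84.4, 88.3]
tcp_rot: [3.142, 0.0, -3.067]
contact_force: [0.5, 4.2, 2.0]
opening: 0.633
grasp_force: 1.8
```

Call:
{"name": "carry_out", "arguments": {"targets": [{"dp": [0,2,0],"yaw": 0},{"dp": [0,2,0],"yaw": 0},{"dp": [0,2,0],"yaw": 0}], "fingers": 0.17}}

```text
clock: 11.28
eef_pos: [581.8, -82.4, 88.4]
tcp_rot: [3.142, 0.0, -3.067]
contact_force: [-0.5, 3.0, 3.7]
opening: 0.588
grasp_force: 5.9
```

```bash
python3 -c "
from h import *
look('10')"
```

```text
221 [430, 463, 489, 486, 480, 484, 454, 401, 345, 315, 285, 237, 172, 169]
222 [308, 335, 351, 352, 352, 368, 385, 326, 267, 252, 261, 256, 208, 206]
223 [285, 279, 283, 277, 274, 357, 451, 372, 291, 301, 317, 302, 250, 248]
224 [348, 367, 371, 369, 350, 423, 526, 426, 350, 417, 460, 420, 356, 368]
green 224 274.86 37.0
green 225 275.28 99.0
green 226 275.66 154.0
green 227 275.91 183.0
yellow 100 279 293 213 230 285.0 224.3
red 98 275 283 201 217 278.2 209.0
[581.9 -82.5  88.4] [0.2 3.8 4. ] 5.906684277579188 0.5851740369273317 11.375
```

Contact with the lever is made (grasp 5.9 N), and the pointer stays steady. I continue to the stop.

Call:
{"name": "carry_out", "arguments": {"targets": [{"dp": [0,2,0],"yaw": 0},{"dp": [0,2,0],"yaw": 0},{"dp": [0,2,0],"yaw": 0}], "fingers": 0.075}}

```text
clock: 11.75
eef_pos: [581.9, -80.5, 88.6]
tcp_rot: [-3.142, 0.0, -3.067]
contact_force: [-0.8, 2.9, 6.9]
opening: 0.536
grasp_force: 5.4
```

Call:
{"name": "carry_out", "arguments": {"targets": [{"dp": [0,2,0],"yaw": 0},{"dp": [0,2,0],"yaw": 0},{"dp": [0,2,0],"yaw": 0}], "fingers": -0.02}}

```text
clock: 12.12
eef_pos: [581.8, -78.6, 88.7]
tcp_rot: [-3.142, 0.001, -3.067]
contact_force: [-0.5, 3.7, 7.4]
opening: 0.487
grasp_force: 5.1
```

```bash
python3 -c "
from h import *
look('11')"
```

```text
221 [495, 488, 486, 485, 476, 447, 398, 336, 325, 300, 293, 243, 172, 167]
222 [356, 355, 354, 346, 343, 364, 402, 324, 273, 274, 290, 267, 207, 200]
223 [273, 272, 265, 264, 271, 398, 510, 415, 310, 310, 322, 305, 253, 250]
224 [350, 361, 368, 367, 355, 428, 528, 436, 359, 417, 457, 422, 353, 370]
green 224 275.05 41.0
green 225 275.38 125.0
green 226 275.73 175.0
green 227 275.92 187.0
yellow 96 280 293 214 230 285.0 224.5
red 82 276 283 203 218 278.8 210.2
[581.8 -78.5  88.7] [-0.9  3.5  7. ] 5.0666316552087665 0.493064773342635 12.225
```

Call:
{"name": "carry_out", "arguments": {"targets": [{"dp": [0,2,0],"yaw": 0},{"dp": [0,2,0],"yaw": 0},{"dp": [0,2,0],"yaw": 0}], "fingers": -0.115}}

```text
clock: 12.6
eef_pos: [581.7, -76.5, 88.7]
tcp_rot: [-3.142, 0.001, -3.067]
contact_force: [-0.1, 2.7, 6.1]
opening: 0.443
grasp_force: 4.8
```

Call:
{"name": "carry_out", "arguments": {"targets": [{"dp": [0,2,0],"yaw": 0},{"dp": [0,2,0],"yaw": 0},{"dp": [0,2,0],"yaw": 0}], "fingers": -0.21}}

```text
clock: 12.98
eef_pos: [581.6, -74.5, 88.7]
tcp_rot: [-3.142, 0.001, -3.067]
contact_force: [0.5, 4.0, 6.1]
opening: 0.393
grasp_force: 4.6
```

```bash
python3 -c "
from h import *
look('12')"
```

```text
221 [457, 444, 445, 462, 437, 393, 378, 309, 250, 274, 297, 243, 171, 172]
222 [335, 315, 321, 329, 320, 354, 443, 362, 286, 289, 301, 271, 215, 203]
223 [257, 251, 254, 260, 279, 398, 516, 422, 306, 309, 323, 304, 250, 250]
224 [341, 355, 369, 364, 356, 424, 529, 430, 353, 419, 460, 423, 356, 366]
green 224 275.02 42.0
green 225 275.38 127.0
green 226 275.71 173.0
green 227 275.91 189.0
yellow 95 280 293 213 230 284.8 224.2
red 60 277 283 206 218 279.2 211.6
[581.6 -74.5  88.7] [-0.8  4.   5.8] 4.5537251606583595 0.39859505705768355 13.075
```

Call:
{"name": "carry_out", "arguments": {"targets": [{"dp": [0,1,0],"yaw": 0},{"dp": [0,1,0],"yaw": 0},{"dp": [0,1,0],"yaw": 0}], "fingers": -0.26}}

```text
clock: 13.45
eef_pos: [581.5, -73.7, 88.8]
tcp_rot: [-3.141, 0.001, -3.067]
contact_force: [-0.2, 3.8, 7.3]
opening: 0.379
grasp_force: 24.4
```

Call:
{"name": "carry_out", "arguments": {"targets": [{"dp": [0,0.3,0],"yaw": 0},{"dp": [0,0.3,0],"yaw": 0},{"dp": [0,0.3,0],"yaw": 0},{"dp": [0,0.3,0],"yaw": 0}], "fingers": -0.32}}

```text
clock: 13.95
eef_pos: [581.5, -73.5, 88.8]
tcp_rot: [-3.141, 0.001, -3.067]
contact_force: [-1.3, 2.9, 6.8]
opening: 0.376
grasp_force: 24.3
```

```bash
python3 -c "
from h import *
look('13')"
```

```text
221 [441, 437, 442, 449, 404, 368, 377, 310, 247, 270, 289, 232, 172, 167]
222 [326, 319, 318, 323, 305, 375, 485, 397, 293, 285, 294, 266, 204, 206]
223 [254, 248, 257, 272, 286, 440, 575, 464, 322, 310, 322, 300, 235, 248]
224 [345, 353, 367, 365, 360, 447, 564, 450, 355, 414, 460, 415, 337, 366]
green 224 274.86 36.0
green 225 275.28 100.0
green 226 275.68 158.0
green 227 275.94 188.0
yellow 95 280 293 214 231 284.9 224.5
red 56 277 283 207 219 279.4 212.1
[581.5 -73.4  88.8] [-1.2  3.6  7.7] 24.256703853607178 0.37889843981004756 14.05
```

```bash
python3 - <<'E'
from h import *
a=cv2.imread('pics/s13.png');t=cv2.imread('pics/t13.png')
u=np.hstack([cv2.resize(a[180:245,255:315],None,fx=6,fy=7,interpolation=cv2.INTER_CUBIC),cv2.resize(t[205:240,240:305],(400,455),interpolation=cv2.INTER_CUBIC)])
cv2.imwrite('pics/m13.png',np.clip(u*1.5,0,255).astype(np.uint8))
E
```

```text
(no output)
```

View pics/m13.png

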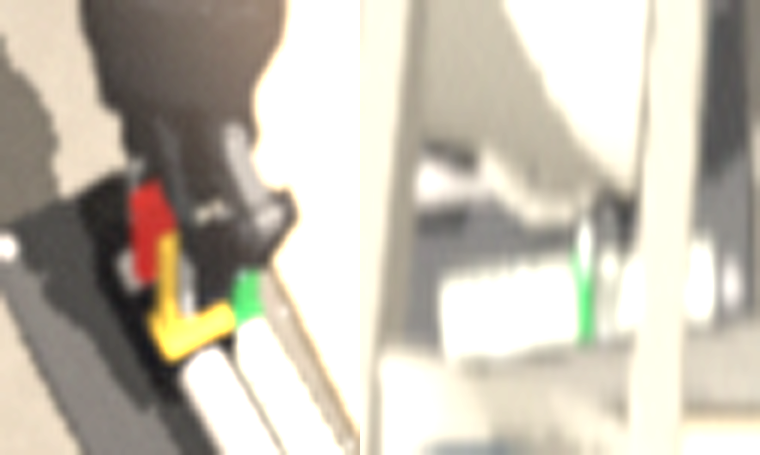

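The picture shows the lever upright beside the post inside the grip (left, near (150,230)). The pointer is exactly in line with the green fin (right, column 585). I hand in.

```bash
python3 -c "
from rig import r
print(r.sign_off())"
```

```text
the job is handed in; nothing more can be done
None
```

I drew the leg out to the green mark (pointer and fin level to within about 1 mm in the top view), closed the lever onto its stop, and handed the job in at about 14 s, still squeezing post and lever with about 24 N; the judge's verdict was not shown.

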